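# Slide a culture dish under the scanner bridge

## Robot

A 6-joint arm with a two-finger parallel gripper is mounted at the origin on a cart in front of the work surface, level with it; the furniture and walls round the work are solid. World frame = base frame: x ahead of the robot, y to its left, z up, the work surface at z = 0. Lengths are in m, angles in rad, forces in N, time in s.
With the tool pointing down it reaches from about 0.3 to 0.825 m from the base axis. Payload 5.4 kg.
Tool frame: the origin (TCP) lies midway between the tips of the shut fingers; the grasp point (between the pads) lies 19 mm behind it (arm.hold_point_z is the distance from the TCP to the grasp point, in m); z points along the fingers, y is the line along which they close (so a half turn about z gives the same grasp; the last joint's range is limited). The gripper opens to 92 mm and grips with 3 to 60 N. Pads are 20 mm wide; open, the fingers measure 128 mm over their backs; the gripper's body (75 mm by 189 mm) begins 69 mm behind the grasp point.
Start: joints at [-1.313, 0.158, 1.597, -0, 1.386, -0.21], TCP at [0.259, -0.513, 0.215] pointing down, gripper open.
Joint ranges: [-2.91, 2.91], [-0.94, 2.29], [0.18, 2.7], [-1.29, 4.43], [0.17, 2.64], [-3, 3]. Speed limits (rad/s): [2.57, 2.57, 3.14, 3.14, 3.14, 3.14].

## Interface

Orientations are given as a 3x3 rotation matrix whose columns are the frame's x, y, z axes.
In Python, from rig import arm, imaging, sign_off, boxes_of gives the robot as it stands. The module is installed in compiled form; this text tells all that it offers.
- The arm moves only by the tool drive_tool, never from a script. Its argument "targets" is a list of rows, each an object with "dp": the shift along the tool's x, y, z in m, a list of three; "spin": the turn about the tool's z in rad. A call has 1 to 12 rows; each row shifts and turns the commanded pose from where the row before left it, along the tool's axes as they then stand; what a row does not reach is not made up. A row lasts 1/12 s, in which the tool goes at most 41.7 mm and 7.16 degrees, less where a joint would pass 70% of its speed; a pose out of reach is approached as far as the arm can. A call with a gripper value outside its range is refused whole. "claw" is the gripper command: -1 is shut, 1 is fully open, values between are in proportion, set as the call begins (left out, the last holds). The fingers move at their own pace and stop on an object; "force" is the grip in N (left out, the last holds). Time passes only in rows, so rows that do not move let the fingers close. It gives the time, the measured TCP pose, the force, the opening and the grip force at its end, in the units of the state.
- arm.get_obs(): the state, without advancing time (a new reading comes with each control period).
- imaging.camera(name): name is "scene" or "top"; returns (picture, depth): 384x512x3 uint8, red, green, blue; 384x512 float32, m along the optical axis (not along the pixel's ray), 0 where there is no reading.
- imaging.get_calibration(name): a dict with "K" (3x3 intrinsics, pixels), "extrinsics" (4x4, takes a point from camera to world coordinates). Camera axes: x right, y up, looking along -z (the intrinsics and any distortion apply to the point x, -y, -z); pixel columns grow to the right and rows downward; lengths in m; the calibration is good to about 2 mm. A picture is of the moment at which its call begins. get_calibration takes no time and is no camera call.
- sign_off(): hands the job in; it is judged then, once.
Trained networks look in the newest picture that a camera, given by its name, has taken for a name from the list of things; names that differ only in an ending like _2 or _b are one class to them, and where a whole thing is asked for, a point or a joint stands for the part that bears it (a point fixed in the world has none). Each returns a list of dicts, best first, with "confidence" (0 to 1); they miss things now and then, are a little off and sometimes report something else, mostly with a low value. They report only what shows in the picture. A call takes as long as a camera call. They do not tell look-alikes from the thing itself.
- boxes_of(camera, query): "xyz" ([x, y, z] in m, in the coordinates of the camera as it stood for that picture, good to about 4 mm: the middle of the surface that is visible of it).
The state is a dict: "time": time; "q": joint angles; "qvel": joint speeds; "effort": joint torques, N m; "tcp_pos": TCP position; "tcp_rot": TCP orientation; "force": force on the tool from outside, world axes, zero at the start; "moment": the same for the moment, N m; "finger_gap": finger opening in m; "finger_force": force on a finger pad.
Only numpy, scipy, OpenCV 4.12 (cv2) and the standard library are available. Lean on these libraries where they do the work, as an engineer would, in place of code of your own. Each camera call takes 0.05 s, during which the arm holds its last target. There are 200 camera calls.

## Task

Push the clear culture dish with pale agar, which stands near the front of the bench, along the bench and in under the low white scanner bridge from the open front, until it rests gently against both black rubber stops behind the bridge, then leave it there and draw clear. Only push it with the fingers: keep it flat on the bench, never lift, squeeze or tip it, and do not bump the bridge. Leave the white lid, the amber jar and the little stain vial where they stand.

Things in the scene. Friction and masses are not known exactly. Their poses are not given: they have to be found in the camera images.
- pale_dish: The job: a round clear petri dish with pale yellow-grey agar, 64 mm across its rim (the wall is about 60 mm across where fingers touch it), 14 mm high, about 35 g, loose on the bench. Origin: centre of its underside, z up. It starts nearer to the robot than the bridge, to its left or right, changing places with the white lid.
- white_lid: Flat white dish lid with a round yellow label, 89 mm across, 7 mm high, loose; a bystander. Origin: centre of its underside, z up.
- amber_jar: Brown jar with white screw cap, 45 mm across, 55 mm high, loose, standing at one side of the bridge; a bystander. Origin: centre of its underside, z up.
- stain_vial: Small brown vial with white screw cap, 24 mm across, 57 mm high, loose, standing at the other side of the bridge; a bystander. Origin: centre of its underside, z up.
- scanner: Low white scanner bridge fixed to the bench; place and yaw vary. Beam 24 mm deep (x -12 to +12 mm), 116 mm wide (y), underside 18 mm, top 42 mm above the bench, on two grey legs with 84 mm free between them. No base plate: dishes slide on the bench. Open front: -x of its frame; dishes go in along +x. Side rails run back from the legs. Origin: on the bench midway under the beam, z up.
- seat (a point): Point on the bench midway under the beam (the scanner's origin, same axes): the centre of a dish that touches both stops. A seated dish still sticks out about 20 mm in front of the beam, so pushing fingers stay in front of it.
- stops (a point): Point on the bench midway between the two upright black rubber stops behind the beam, 28.8 mm behind the seat point (+x). Each stop is 8 mm in diameter and 12 mm high, rigid; they stand 18 mm to either side of this point (y).
Not all that is in view belongs to the job. What is shaped like the scanner but yellow is not meant. Leave any purple look-alike of the pale_dish alone.

How it is judged:
By the outcome, as a careful person would: the job done as asked, in the order asked, and still so for the second after the job is handed in, with the robot touching nothing.
It also fails if it takes over 54 s, if anything falls off the work surface, if the arm or the gripper's body presses on something with over 40 N, if the wrist force passes 120 N, or if a joint passes its speed limit or range.

## Working session

There is one attempt and no reset: what is moved stays moved. The work goes in short steps, Python scripts to look and compute and a tool call to move; the robot and the scene stay as the last step left them, time stands still between calls to the robot, and variables do not carry over. Pictures are saved under pics/ and viewed, at most 10 in all, crops included, and the job is handed in when it is done.

Besides the shell and the picture viewer there is one more tool, called after ">>>" in YAML: its name, and indented under it one key for each argument. drive_tool: Moves the arm, as the interface text tells. Its arguments: {"type":"object","properties":{"targets":{"type":"array","items":{"type":"object","properties":{"dp":{"type":"array","items":{"type":"number"}},"spin":{"type":"number"}}}},"claw":{"type":"number"},"force":{"type":"number"}},"required":["targets"]}

```bash
mkdir -p pics; cat > h.py <<'E'
import numpy as np, cv2
from rig import arm, imaging, sign_off, boxes_of
def shot(name, f=None):
    im,d=imaging.camera(name)
    if f: cv2.imwrite('pics/'+f, im[:,:,::-1])
    return im,d
def cloud(name,d):
    c=imaging.get_calibration(name);K=c['K'];E=c['extrinsics']
    v,u=np.mgrid[:d.shape[0],:d.shape[1]]
    p=np.stack([(u-K[0,2])/K[0,0]*d,-(v-K[1,2])/K[1,1]*d,-d],-1)
    return p@E[:3,:3].T+E[:3,3]
def proj(name,P):
    c=imaging.get_calibration(name);K=c['K'];E=c['extrinsics']
    p=(np.asarray(P)-E[:3,3])@E[:3,:3]
    return np.stack([K[0,0]*p[...,0]/-p[...,2]+K[0,2], K[1,1]*p[...,1]/p[...,2]+K[1,2]],-1)
def w(name,x):
    E=imaging.get_calibration(name)['extrinsics']; return E[:3,:3]@np.array(x)+E[:3,3]
E
cat > a.py <<'E'
from h import *
np.set_printoptions(precision=4,suppress=True)
a,_=shot('top','top0.png'); b,_=shot('scene','scene0.png')
for cam in('top','scene'):
  print(imaging.get_calibration(cam))
  for q in('pale_dish','scanner','white_lid','amber_jar','stain_vial'):
    for r in boxes_of(cam,q)[:3]:
        P=w(cam,r['xyz']);print(cam,q,round(r['confidence'],2),P,proj(cam,P))
o=arm.get_obs();print(o['time'],o['tcp_pos'],o['tcp_rot'],o['finger_gap'])
E
python3 a.py
```

```text
{'K': array([[480.1075,   0.    , 253.9112],
       [  0.    , 480.1075, 188.7972],
       [  0.    ,   0.    ,   1.    ]]), 'extrinsics': array([[-0.0164,  0.9948, -0.1004,  0.4811],
       [-0.9997, -0.0147,  0.0178,  0.0041],
       [ 0.0162,  0.1006,  0.9948,  1.1405],
       [ 0.    ,  0.    ,  0.    ,  1.    ]])}
top pale_dish 0.92 [ 0.3706 -0.0241  0.0113] [258.9595 285.1035]
top pale_dish 0.75 [ 0.4624 -0.1602  0.0114] [316.3427 244.2254]
top scanner 0.88 [ 0.8065 -0.0891  0.0335] [283.4211  98.4494]
top scanner 0.85 [ 0.6556 -0.0334  0.0334] [261.0302 161.9077]
top white_lid 0.77 [0.4508 0.1771 0.0038] [172.4205 251.5907]
top amber_jar 0.68 [ 0.6291 -0.2094  0.0516] [338.1337 171.0203]
top stain_vial 0.46 [0.6293 0.188  0.0455] [164.9022 173.7516]
{'K': array([[428.033 ,   0.    , 260.1719],
       [  0.    , 428.033 , 185.2432],
       [  0.    ,   0.    ,   1.    ]]), 'extrinsics': array([[-0.8758,  0.2283, -0.4252,  0.134 ],
       [-0.4826, -0.4277,  0.7643,  0.7675],
       [-0.0073,  0.8746,  0.4848,  0.5298],
       [ 0.    ,  0.    ,  0.    ,  1.    ]])}
scene pale_dish 0.94 [ 0.3664 -0.0166  0.0169] [340.9141 212.4586]
scene pale_dish 0.64 [ 0.4628 -0.145   0.0109] [321.5778 180.7223]
scene scanner 0.9 [ 0.7959 -0.0676  0.0245] [196.5935 160.8776]
scene scanner 0.74 [ 0.6452 -0.0109  0.0255] [232.468  181.8005]
scene white_lid 0.67 [0.4446 0.1812 0.0064] [267.7686 255.102 ]
scene amber_jar 0.79 [ 0.6214 -0.1965  0.0332] [275.3452 153.0179]
scene stain_vial 0.59 [0.6272 0.1991 0.031 ] [185.765 224.186]
scene stain_vial 0.54 [0.4436 0.1817 0.0073] [268.0879 255.0485]
0.6 [ 0.2593 -0.5132  0.2146] [[ 0.8926  0.4509  0.    ]
 [ 0.4509 -0.8926 -0.    ]
 [-0.      0.     -1.    ]] 0.09191978173795885
```

```bash
python3 - <<'E'
import cv2
a=cv2.imread('pics/top0.png')[60:320,120:400]
cv2.imwrite('pics/top0c.png',cv2.resize(a,None,fx=2.3,fy=2.3,interpolation=cv2.INTER_CUBIC))
E
```

```text
(no output)
```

View pics/top0c.png

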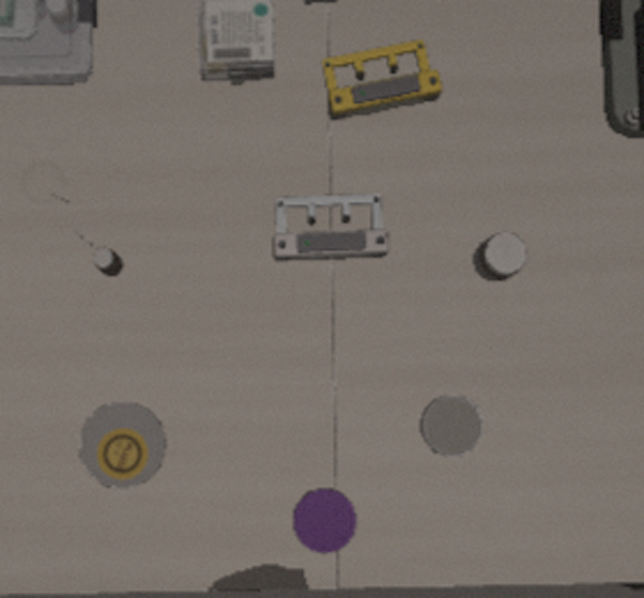

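View pics/scene0.png

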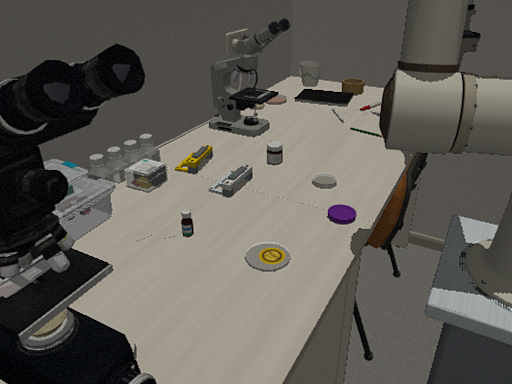

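The real dish is the grey disc at top-image pixel (316,245). The purple one at (259,285) is the decoy. The white bridge is at (264,160), open towards the robot, and the yellow one is not meant. Next I measure the bridge and dish precisely.

```bash
cat > m.py <<'E'
from h import *
np.set_printoptions(precision=4,suppress=True)
a,d=shot('top'); P=cloud('top',d)
def reg(c,r,lo,hi):
    return (np.hypot(P[...,0]-c[0],P[...,1]-c[1])<r)&(P[...,2]>lo)&(P[...,2]<hi)&(d>0)
b=reg((.46,-.25),.05,-1,1)
print('bench z', np.median(P[...,2][b]))
m=reg((.655,-.033),.09,.034,.06); q=P[m][:,:2].astype(np.float32)
print('beam',m.sum(),np.median(P[m][:,2]),cv2.minAreaRect(q*1000))
m=reg((.655,-.033),.11,.008,.06);q=P[m];print('all',len(q),cv2.minAreaRect((q[:,:2]*1000).astype(np.float32)))
print(np.histogram(q[:,2],bins=10))
m=reg((.462,-.16),.05,.006,.03);q=P[m]
print('dish',m.sum(),np.median(q[:,2]),cv2.minEnclosingCircle((q[:,:2]*1000).astype(np.float32)),q[:,:2].mean(0), 2*np.sqrt(m.sum()*(1.13/480)**2/np.pi))
E
python3 m.py
```

```text
bench z -0.0015831421498321285
beam 376 0.03879493993611871 ((648.3970336914062, -38.3996696472168), (23.707719802856445, 113.9077377319336), 1.8546558618545532)
all 668 ((668.75146484375, -38.32194519042969), (65.95433044433594, 115.91555786132812), 1.9014557600021362)
(array([115,  10,   7,   6,  13,  34, 150, 147, 152,  34]), array([0.008 , 0.0119, 0.0157, 0.0196, 0.0234, 0.0273, 0.0311, 0.035 ,
       0.0388, 0.0427, 0.0465]))
dish 587 0.01268144298091367 ((461.80181884765625, -159.99888610839844), 31.996105194091797) [ 0.4618 -0.1595] 0.06435930061845453
```

>>> drive_tool:
  targets:
    - {"dp": [0,0,0.02],"spin": -0.105}
    - {"dp": [0,0,0.02],"spin": -0.105}
    - {"dp": [0,0,0.02],"spin": -0.105}
    - {"dp": [0,0,0.02],"spin": -0.104}
  claw: -0.13

```text
time: 0.98
tcp_pos: [0.2593, -0.5133, 0.1339]
tcp_rot: [[0.628, 0.778, 0.0], [0.778, -0.628, -0.001], [-0.0, 0.0, -1.0]]
force: [0.5, -0.8, -0.8]
finger_gap: 0.0674
finger_force: 0.0
```

>>> drive_tool:
  targets:
    - {"dp": [0.0289,-0.0055,0],"spin": 0}
    - {"dp": [0.0289,-0.0055,0],"spin": 0}
    - {"dp": [0.0289,-0.0055,0],"spin": 0}
    - {"dp": [0.0289,-0.0055,0],"spin": 0}
    - {"dp": [0.0289,-0.0055,0],"spin": 0}
    - {"dp": [0.0289,-0.0055,0],"spin": 0}
    - {"dp": [0.0289,-0.0055,0],"spin": 0}
    - {"dp": [0.0289,-0.0055,0],"spin": 0}
    - {"dp": [0.0289,-0.0055,0],"spin": 0}
    - {"dp": [0.0289,-0.0055,0],"spin": 0}
    - {"dp": [0.0289,-0.0055,0],"spin": 0}
    - {"dp": [0.0289,-0.0055,0],"spin": 0}

```text
time: 1.98
tcp_pos: [0.4278, -0.2015, 0.1349]
tcp_rot: [[0.632, 0.775, 0.001], [0.775, -0.632, -0.0], [0.0, 0.001, -1.0]]
force: [0.4, 0.4, 0.5]
finger_gap: 0.04
finger_force: 0.0
```

>>> drive_tool:
  targets:
    - {"dp": [0,0,0.03],"spin": 0}
    - {"dp": [0,0,0.03],"spin": 0}
    - {"dp": [0,0,0.03],"spin": 0}
    - {"dp": [0,0,0.02],"spin": 0}
    - {"dp": [0,0,0.013],"spin": 0}
    - {"dp": [0,0,0.006],"spin": 0}
    - {"dp": [0,0,0],"spin": 0}

```text
time: 2.57
tcp_pos: [0.4264, -0.202, 0.0045]
tcp_rot: [[0.632, 0.775, -0.002], [0.775, -0.632, 0.002], [0.0, -0.003, -1.0]]
force: [-0.0, 1.0, -0.2]
finger_gap: 0.0397
finger_force: 0.0
```

```bash
python3 - <<'E'
from h import *
a,_=shot('scene'); c=a[120:270,200:400,::-1]
cv2.imwrite('pics/s1.png',cv2.resize(c,None,fx=3.5,fy=3.5,interpolation=cv2.INTER_CUBIC))
E
```

```text
(no output)
```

View pics/s1.png

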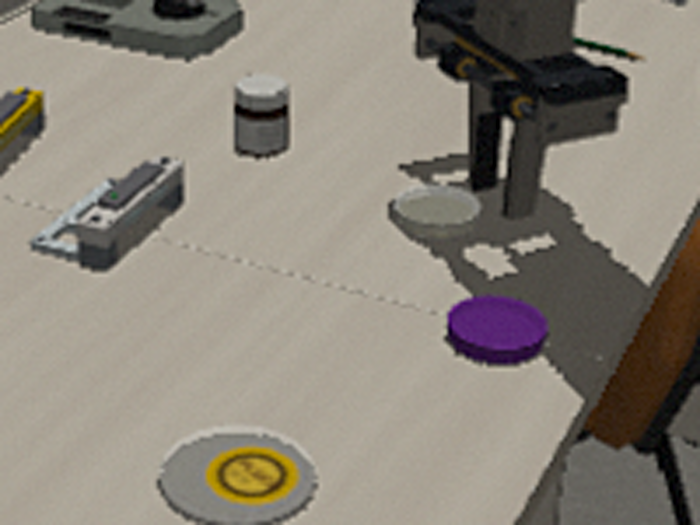

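The fingers stand square behind the dish, with the way ahead clear. Pushing it diagonally to the spot in front of the bridge.

>>> drive_tool:
  targets:
    - {"dp": [0.004,0,0],"spin": 0}
    - {"dp": [0.004,0,0],"spin": 0}
    - {"dp": [0.004,0,0],"spin": 0}
    - {"dp": [0.004,0,0],"spin": 0}
    - {"dp": [0.004,0,0],"spin": 0}
    - {"dp": [0.004,0,0],"spin": 0}
    - {"dp": [0.008,0,0],"spin": 0}
    - {"dp": [0.008,0,0],"spin": 0}
    - {"dp": [0.008,0,0],"spin": 0}
    - {"dp": [0.008,0,0],"spin": 0}
    - {"dp": [0.008,0,0],"spin": 0}

```text
time: 3.53
tcp_pos: [0.4683, -0.1524, 0.0056]
tcp_rot: [[0.632, 0.775, -0.0], [0.775, -0.632, -0.0], [-0.0, -0.0, -1.0]]
force: [0.0, -0.8, 0.1]
finger_gap: 0.04
finger_force: 0.4
```

>>> drive_tool:
  targets:
    - {"dp": [0.008,0,0],"spin": 0}
    - {"dp": [0.008,0,0],"spin": 0}
    - {"dp": [0.008,0,0],"spin": 0}
    - {"dp": [0.008,0,0],"spin": 0}
    - {"dp": [0.008,0,0],"spin": 0}
    - {"dp": [0.008,0,0],"spin": 0}
    - {"dp": [0.008,0,0],"spin": 0}
    - {"dp": [0.008,0,0],"spin": 0}
    - {"dp": [0.008,0,0],"spin": 0}
    - {"dp": [0.008,0,0],"spin": 0}
    - {"dp": [0.008,0,0],"spin": 0}

```text
time: 4.45
tcp_pos: [0.5238, -0.0843, 0.0056]
tcp_rot: [[0.632, 0.775, -0.0], [0.775, -0.632, 0.0], [0.0, -0.0, -1.0]]
force: [0.4, -1.1, -0.4]
finger_gap: 0.0398
finger_force: 0.4
```

>>> drive_tool:
  targets:
    - {"dp": [0.006,0,0],"spin": 0}
    - {"dp": [0.005,0,0],"spin": 0}
    - {"dp": [0.004,0,0],"spin": 0}
    - {"dp": [0.003,0,0],"spin": 0}
    - {"dp": [0.002,0,0],"spin": 0}
    - {"dp": [0,0,0],"spin": 0}
    - {"dp": [0,0,0],"spin": 0}

```text
time: 5.03
tcp_pos: [0.5359, -0.0694, 0.0055]
tcp_rot: [[0.632, 0.775, -0.0], [0.775, -0.632, 0.0], [0.0, -0.0, -1.0]]
force: [0.4, -0.6, 0.2]
finger_gap: 0.0399
finger_force: 0.0
```

```bash
python3 - <<'E'
from h import *
a,_=shot('scene'); c=a[120:270,200:400,::-1]
t,_=shot('top'); 
cv2.imwrite('pics/s2.png',np.hstack([cv2.resize(c,(400,300)),cv2.resize(t[110:260,200:400,::-1],(400,300))]))
for cam in('top','scene'):
  for r in boxes_of(cam,'pale_dish')[:3]:
    P=w(cam,r['xyz']);print(cam,round(r['confidence'],2),P,proj(cam,P))
print(arm.get_obs()['tcp_pos'])
E
```

```text
scene 0.73 [ 0.55508093 -0.03087762  0.0100779 ] [268.51712572 192.23182444]
scene 0.73 [ 0.36474086 -0.01624836  0.01581391] [341.54474299 213.15150855]
[ 0.53579727 -0.06953146  0.00555613]
```

View pics/s2.png

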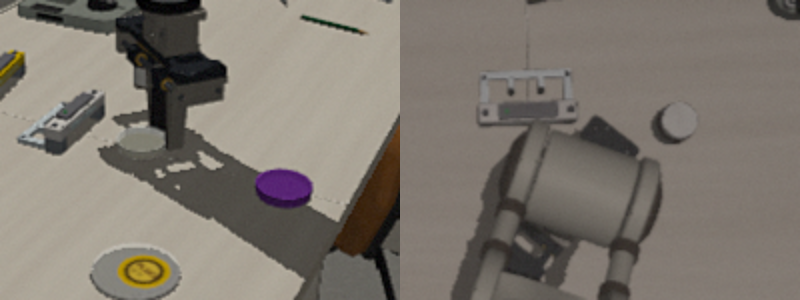

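The dish now sits in front of the bridge, against both fingers. I back off, lift, turn to the bridge's axis and measure again from clear.

>>> drive_tool:
  targets:
    - {"dp": [-0.005,0,0],"spin": 0}
    - {"dp": [-0.01,0,0],"spin": 0}
    - {"dp": [-0.015,0,0],"spin": 0}
    - {"dp": [0,0,-0.03],"spin": 0}
    - {"dp": [0,0,-0.03],"spin": 0}
    - {"dp": [0,0,0],"spin": 0.122}
    - {"dp": [0,0,0],"spin": 0.122}
    - {"dp": [0,0,0],"spin": 0.122}
    - {"dp": [0,0,0],"spin": 0.122}
    - {"dp": [0,0,0],"spin": 0.122}
    - {"dp": [0,0,0],"spin": 0.122}
    - {"dp": [0,0,0],"spin": 0.122}

```text
time: 6.23
tcp_pos: [0.5163, -0.0933, 0.0655]
tcp_rot: [[1.0, 0.026, -0.0], [0.026, -1.0, -0.0], [-0.0, 0.0, -1.0]]
force: [-0.7, 0.6, -0.2]
finger_gap: 0.0402
finger_force: 0.0
```

>>> drive_tool:
  targets:
    - {"dp": [-0.025,-0.0168,0],"spin": 0}
    - {"dp": [-0.025,-0.0168,0],"spin": 0}
    - {"dp": [-0.025,-0.0168,0],"spin": 0}
    - {"dp": [0,0,0],"spin": 0}
    - {"dp": [0,0,0],"spin": 0}

```text
time: 6.65
tcp_pos: [0.4388, -0.0445, 0.0651]
tcp_rot: [[0.999, 0.033, -0.001], [0.033, -0.999, 0.0], [-0.001, -0.0, -1.0]]
force: [0.7, -0.5, 0.5]
finger_gap: 0.0402
finger_force: 0.0
```

```bash
sed -i 's/^m=reg((.462.*/m=reg((.557,-.043),.05,.006,.03);q=P[m]/' m.py; python3 m.py; python3 - <<'E'
from h import *
t,_=shot('top'); o=arm.get_obs(); print(o['tcp_pos'],np.arctan2(o['tcp_rot'][1][0],o['tcp_rot'][0][0]))
cv2.imwrite('pics/t3.png',cv2.resize(t[110:260,170:370,::-1],None,fx=3.5,fy=3.5,interpolation=cv2.INTER_CUBIC))
E
```

```text
bench z -0.0016450237967785553
beam 374 0.03881205442527991 ((648.0655517578125, -38.80070877075195), (23.88237762451172, 114.70987701416016), 1.9332960844039917)
all 1073 ((624.0494384765625, -39.254329681396484), (155.34243774414062, 115.12592315673828), 1.29239821434021)
(array([225, 271,  40,   6,   6,  30, 126, 153, 150,  66]), array([0.008 , 0.0117, 0.0155, 0.0192, 0.0229, 0.0267, 0.0304, 0.0341,
       0.0379, 0.0416, 0.0453]))
dish 568 0.012812553851469732 ((557.9425659179688, -44.080047607421875), 31.69447898864746) [ 0.5576 -0.044 ] 0.06330914280386565
[ 0.44121871 -0.04566456  0.06616644] 0.03230557869845079
```

View pics/t3.png

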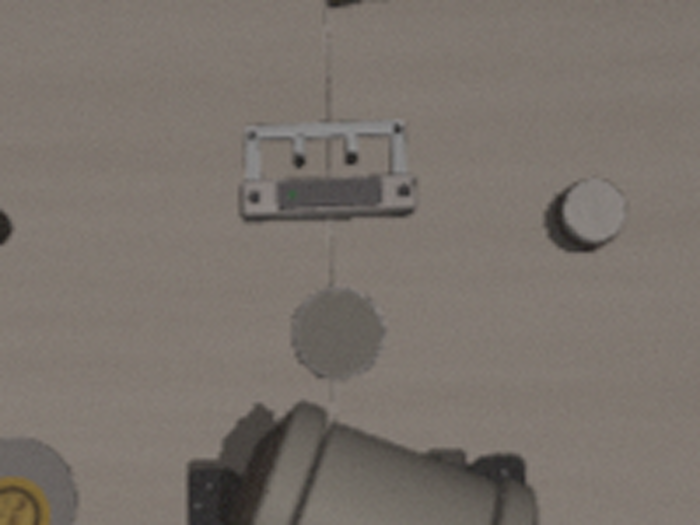

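The dish is 91 mm in front of the seat and 2.4 mm off to the right of the bridge axis. I lower behind it and push straight in, correcting the offset on the way.

>>> drive_tool:
  targets:
    - {"dp": [0.022,0.001,0],"spin": 0}
    - {"dp": [0.022,0.001,0],"spin": 0}
    - {"dp": [0.018,0.001,0],"spin": 0}
    - {"dp": [0,0,0],"spin": 0}
    - {"dp": [0,0,0.02],"spin": 0}
    - {"dp": [0,0,0.02],"spin": 0}
    - {"dp": [0,0,0.012],"spin": 0}
    - {"dp": [0,0,0.008],"spin": 0}
    - {"dp": [0,0,0],"spin": 0}

```text
time: 7.5
tcp_pos: [0.5009, -0.0457, 0.0039]
tcp_rot: [[0.999, 0.032, -0.003], [0.032, -0.999, 0.001], [-0.003, -0.001, -1.0]]
force: [0.3, -0.1, -0.2]
finger_gap: 0.04
finger_force: 0.0
```

>>> drive_tool:
  targets:
    - {"dp": [0.004,0,0],"spin": 0}
    - {"dp": [0.004,0,0],"spin": 0}
    - {"dp": [0.004,0,0],"spin": 0}
    - {"dp": [0.004,0,0],"spin": 0}
    - {"dp": [0.004,0,0],"spin": 0}
    - {"dp": [0.004,0,0],"spin": 0}
    - {"dp": [0.006,-0.0004,0],"spin": 0}
    - {"dp": [0.006,-0.0004,0],"spin": 0}
    - {"dp": [0.006,-0.0004,0],"spin": 0}
    - {"dp": [0.006,-0.0004,0],"spin": 0}
    - {"dp": [0.006,-0.0004,0],"spin": 0}
    - {"dp": [0.006,-0.0004,0],"spin": 0}

```text
time: 8.5
tcp_pos: [0.5629, -0.0413, 0.0056]
tcp_rot: [[0.999, 0.033, -0.0], [0.033, -0.999, 0.0], [-0.0, -0.0, -1.0]]
force: [-0.7, -0.5, 1.3]
finger_gap: 0.0398
finger_force: 0.5
```

>>> drive_tool:
  targets:
    - {"dp": [0.006,0,0],"spin": 0}
    - {"dp": [0.006,0,0],"spin": 0}
    - {"dp": [0.006,0,0],"spin": 0}
    - {"dp": [0.006,0,0],"spin": 0}
    - {"dp": [0.004,0,0],"spin": 0}
    - {"dp": [0.004,0,0],"spin": 0}
    - {"dp": [0.003,0,0],"spin": 0}
    - {"dp": [0.002,0,0],"spin": 0}
    - {"dp": [0,0,0],"spin": 0}
    - {"dp": [0,0,0],"spin": 0}
    - {"dp": [0,0,0],"spin": 0}

```text
time: 9.42
tcp_pos: [0.5992, -0.0401, 0.0056]
tcp_rot: [[0.999, 0.033, -0.0], [0.033, -0.999, 0.0], [-0.0, -0.0, -1.0]]
force: [0.1, -0.1, 0.2]
finger_gap: 0.0401
finger_force: 0.0
```

```bash
python3 - <<'E'
from h import *
a,_=shot('scene'); c=a[140:230,190:310,::-1]
t,_=shot('top'); 
cv2.imwrite('pics/s4.png',np.hstack([cv2.resize(c,(400,300)),cv2.resize(t[110:230,180:340,::-1],(400,300))]))
o=arm.get_obs(); print(o['tcp_pos'],o['force'],o['time'])
s=np.array([.6482,-.0386]);x=np.array([np.cos(.033),np.sin(.033)]);e=np.array(o['tcp_pos'][:2])-s;print(e@x, e@[-x[1],x[0]])
E
```

```text
[ 0.59911614 -0.04011793  0.00555261] [-0.71319448 -0.21986293  0.29267528] 9.5167
-0.04910722306646734 0.00010237298487974421
```

View pics/s4.png

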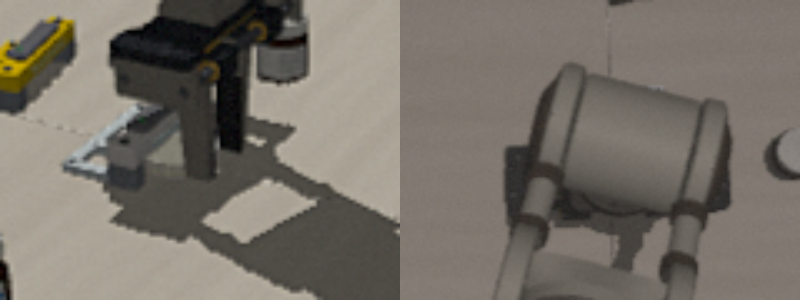

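>>> drive_tool:
  targets:
    - {"dp": [0.003,0,0],"spin": 0}
    - {"dp": [0.003,0,0],"spin": 0}
    - {"dp": [0.002,0,0],"spin": 0}
    - {"dp": [0.001,0,0],"spin": 0}
    - {"dp": [0.001,0,0],"spin": 0}
    - {"dp": [0.001,0,0],"spin": 0}

```text
time: 10.02
tcp_pos: [0.6104, -0.0398, 0.0056]
tcp_rot: [[0.999, 0.033, -0.0], [0.033, -0.999, 0.0], [-0.0, -0.0, -1.0]]
force: [0.1, 0.1, 0.4]
finger_gap: 0.0399
finger_force: 0.2
```

>>> drive_tool:
  targets:
    - {"dp": [0.0005,0,0],"spin": 0}
    - {"dp": [0.0005,0,0],"spin": 0}

```text
time: 10.18
tcp_pos: [0.6113, -0.0397, 0.0056]
tcp_rot: [[0.999, 0.033, -0.0], [0.033, -0.999, -0.0], [-0.0, 0.0, -1.0]]
force: [-0.3, 0.2, -0.8]
finger_gap: 0.04
finger_force: 0.2
```

>>> drive_tool:
  targets:
    - {"dp": [0.0005,0,0],"spin": 0}
    - {"dp": [0.0005,0,0],"spin": 0}

```text
time: 10.35
tcp_pos: [0.6123, -0.0397, 0.0056]
tcp_rot: [[0.999, 0.033, -0.0], [0.033, -0.999, 0.0], [-0.0, -0.0, -1.0]]
force: [-0.1, 0.1, 0.1]
finger_gap: 0.0402
finger_force: 0.2
```

>>> drive_tool:
  targets:
    - {"dp": [0.0005,0,0],"spin": 0}
    - {"dp": [0,0,0],"spin": 0}

```text
time: 10.52
tcp_pos: [0.6129, -0.0397, 0.0056]
tcp_rot: [[0.999, 0.033, 0.0], [0.033, -0.999, -0.0], [0.0, 0.0, -1.0]]
force: [0.2, 0.2, 0.1]
finger_gap: 0.04
finger_force: 0.1
```

>>> drive_tool:
  targets:
    - {"dp": [0.0005,0,0],"spin": 0}
    - {"dp": [0,0,0],"spin": 0}

```text
time: 10.68
tcp_pos: [0.6134, -0.0397, 0.0056]
tcp_rot: [[0.999, 0.033, 0.0], [0.033, -0.999, 0.0], [0.0, -0.0, -1.0]]
force: [0.9, -0.8, -0.5]
finger_gap: 0.0399
finger_force: 0.2
```

>>> drive_tool:
  targets:
    - {"dp": [0.0005,0,0],"spin": 0}
    - {"dp": [0,0,0],"spin": 0}

```text
time: 10.85
tcp_pos: [0.6139, -0.0397, 0.0056]
tcp_rot: [[0.999, 0.033, 0.0], [0.033, -0.999, 0.0], [0.0, -0.0, -1.0]]
force: [-0.1, -0.3, -0.1]
finger_gap: 0.0403
finger_force: 0.2
```

>>> drive_tool:
  targets:
    - {"dp": [0.0005,0,0],"spin": 0}
    - {"dp": [0,0,0],"spin": 0}

```text
time: 11.02
tcp_pos: [0.6144, -0.0396, 0.0056]
tcp_rot: [[0.999, 0.033, 0.0], [0.033, -0.999, -0.0], [0.0, 0.0, -1.0]]
force: [-0.1, -0.0, 0.4]
finger_gap: 0.0397
finger_force: 0.2
```

>>> drive_tool:
  targets:
    - {"dp": [0.0005,0,0],"spin": 0}
    - {"dp": [0,0,0],"spin": 0}

```text
time: 11.18
tcp_pos: [0.6149, -0.0396, 0.0056]
tcp_rot: [[0.999, 0.033, 0.0], [0.033, -0.999, 0.0], [0.0, -0.0, -1.0]]
force: [-0.8, 0.5, -0.1]
finger_gap: 0.0397
finger_force: 0.2
```

>>> drive_tool:
  targets:
    - {"dp": [0.0005,0,0],"spin": 0}
    - {"dp": [0,0,0],"spin": 0}

```text
time: 11.35
tcp_pos: [0.6154, -0.0396, 0.0056]
tcp_rot: [[0.999, 0.033, 0.0], [0.033, -0.999, -0.0], [0.0, 0.0, -1.0]]
force: [-1.2, 0.6, 0.0]
finger_gap: 0.04
finger_force: 0.2
```

>>> drive_tool:
  targets:
    - {"dp": [0.0005,0,0],"spin": 0}
    - {"dp": [0,0,0],"spin": 0}

```text
time: 11.52
tcp_pos: [0.6155, -0.0396, 0.0055]
tcp_rot: [[0.999, 0.033, -0.001], [0.033, -0.999, 0.0], [-0.001, -0.0, -1.0]]
force: [-0.7, -0.5, 1.6]
finger_gap: 0.04
finger_force: 0.5
```

The last step was barely taken up: a sign of contact. I average the force before going on.

```bash
python3 - <<'E'
from h import *
F=[];T=[]
for i in range(10):
    a,_=shot('scene');o=arm.get_obs();F.append(list(o['force'])+[o['finger_force']]);T.append(o['tcp_pos'])
print(np.mean(F,0),np.std(F,0)/3,np.mean(T,0),o['time'])
c=a[150:200,200:280,::-1];cv2.imwrite('pics/s5.png',cv2.resize(c,None,fx=8,fy=8,interpolation=cv2.INTER_CUBIC))
E
```

```text
[-1.46288685 -0.12113026  0.36125072  0.6034769 ] [0.12718055 0.14190276 0.1447429  0.0152696 ] [ 0.61561615 -0.03958559  0.00553623] 12.0167
```

View pics/s5.png

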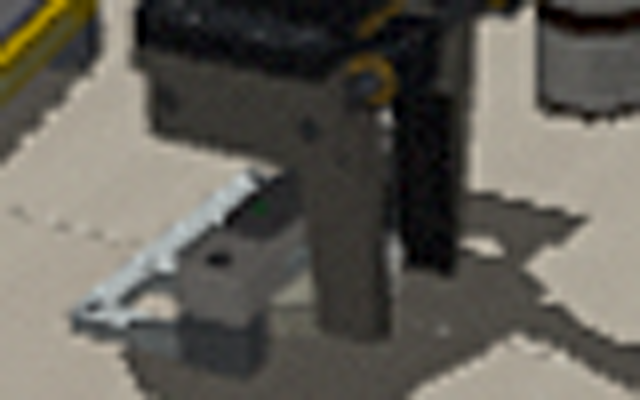

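The wrist feels about 1.5 N along x and almost nothing sideways, so the dish is seated or nearly so. I draw back straight and check from above.

>>> drive_tool:
  targets:
    - {"dp": [-0.002,0,0],"spin": 0}
    - {"dp": [-0.004,0,0],"spin": 0}
    - {"dp": [-0.01,0,0],"spin": 0}
    - {"dp": [-0.02,0,0],"spin": 0}
    - {"dp": [-0.03,0,0],"spin": 0}
    - {"dp": [-0.03,0,-0.01],"spin": 0}
    - {"dp": [-0.03,0,-0.02],"spin": 0}
    - {"dp": [-0.03,0,-0.03],"spin": 0}
    - {"dp": [-0.03,0,-0.03],"spin": 0}
    - {"dp": [0,0,0],"spin": 0}
    - {"dp": [0,0,0],"spin": 0}

```text
time: 12.93
tcp_pos: [0.4321, -0.0464, 0.0971]
tcp_rot: [[0.999, 0.032, 0.007], [0.032, -0.999, -0.003], [0.007, 0.003, -1.0]]
force: [-0.4, 0.1, 0.4]
finger_gap: 0.0398
finger_force: 0.0
```

```bash
cat > f.py <<'E'
from h import *
np.set_printoptions(precision=4,suppress=True)
t=[];D=[]
for i in range(6):
    a,d=shot('top');t.append(a.astype(float));D.append(d)
a=np.mean(t,0);d=np.median(D,0);P=cloud('top',d)
m=(np.hypot(P[...,0]-.655,P[...,1]+.033)<.09)&(P[...,2]>.034)&(P[...,2]<.06)
print('beam',cv2.minAreaRect((P[m][:,:2]*1000).astype(np.float32)))
s=np.array([.6482,-.0386]);x=np.array([np.cos(.033),np.sin(.033)]);y=np.array([-x[1],x[0]])
R=np.stack([(P[...,:2]-s)@x,(P[...,:2]-s)@y],-1)
k=(P[...,2]>.007)&(P[...,2]<.022)&(R[...,0]<-.012)&(R[...,0]>-.045)&(abs(R[...,1])<.05)
q=R[k];o=cv2.convexHull((q*1000).astype(np.float32))[:,0]
o=o[o[:,0]<-17]
from scipy.optimize import least_squares
f=least_squares(lambda c:np.hypot(o[:,0]-c[0],o[:,1]-c[1])-32,[0,0],loss='soft_l1')
print('front rim min x',q[:,0].min(),'n',len(q),'fit centre mm (R=32)',f.x,'res',abs(f.fun).mean())
cv2.imwrite('pics/t6.png',cv2.resize(a[130:200,220:310,::-1].clip(0,255).astype(np.uint8),None,fx=8,fy=8,interpolation=cv2.INTER_CUBIC))
E
python3 f.py
```

```text
beam ((648.1363525390625, -37.82905960083008), (22.864179611206055, 112.67520141601562), 1.5871096849441528)
front rim min x -0.03052464406315308 n 155 fit centre mm (R=32) [ 0.9464 -0.0262] res 0.1089554005993519
```

View pics/t6.png

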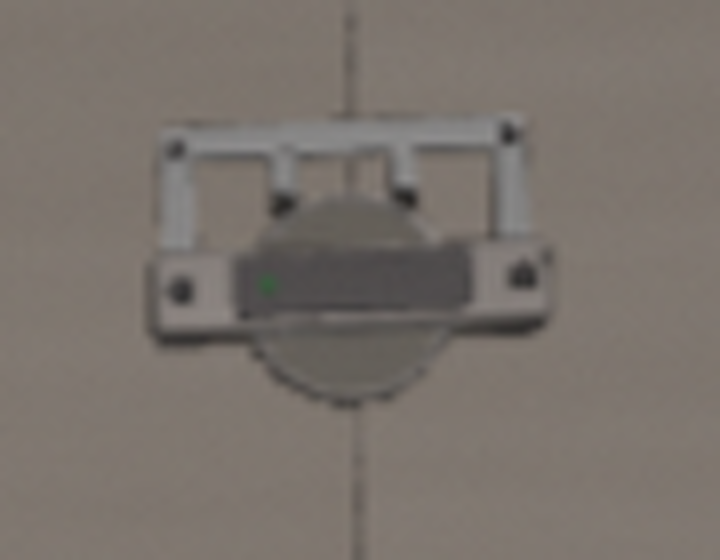

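From above, the dish at (349,300) lies against the stops at (283,202) and (404,197), centred to within about 0.5 mm. One light nudge with the fingers shut, acting on the middle of the dish, will let it settle onto both.

>>> drive_tool:
  targets:
    - {"dp": [0.03,0,0.03],"spin": 0}
    - {"dp": [0.03,0,0.03],"spin": 0}
    - {"dp": [0.03,0,0.02],"spin": 0}
    - {"dp": [0.03,0,0.01],"spin": 0}
    - {"dp": [0.02,0,0],"spin": 0}
    - {"dp": [0.012,0,0],"spin": 0}
    - {"dp": [0.008,0,0],"spin": 0}
    - {"dp": [0.005,0,0],"spin": 0}
    - {"dp": [0.003,0,0],"spin": 0}
    - {"dp": [0.002,0,0],"spin": 0}
    - {"dp": [0.002,0,0],"spin": 0}
    - {"dp": [0,0,0],"spin": 0}
  claw: -1
  force: 5

```text
time: 14.23
tcp_pos: [0.6016, -0.0401, 0.0056]
tcp_rot: [[0.999, 0.033, -0.0], [0.033, -0.999, 0.0], [-0.0, -0.0, -1.0]]
force: [0.4, -0.4, 0.6]
finger_gap: 0.0006
finger_force: 0.0
```

>>> drive_tool:
  targets:
    - {"dp": [0.0005,0,0],"spin": 0}
    - {"dp": [0.0005,0,0],"spin": 0}
    - {"dp": [0.0005,0,0],"spin": 0}
    - {"dp": [0.0005,0,0],"spin": 0}
    - {"dp": [0,0,0],"spin": 0}

```text
time: 14.65
tcp_pos: [0.6038, -0.04, 0.0057]
tcp_rot: [[0.999, 0.033, 0.0], [0.033, -0.999, -0.0], [0.0, 0.0, -1.0]]
force: [0.3, -0.6, 0.1]
finger_gap: 0.0006
finger_force: 0.0
```

```bash
cat > g.py <<'E'
from h import *
F=[];T=[]
for i in range(6):
    shot('scene');o=arm.get_obs();F.append(o['force']);T.append(o['tcp_pos'])
print(np.mean(F,0),np.mean(T,0),o['time'])
E
python3 g.py
```

```text
[-0.20769802  0.2805533   0.07706365] [ 0.60377945 -0.03999287  0.00562476] 14.95
```

>>> drive_tool:
  targets:
    - {"dp": [0.0005,0,0],"spin": 0}
    - {"dp": [0.0005,0,0],"spin": 0}
    - {"dp": [0.0005,0,0],"spin": 0}
    - {"dp": [0.0005,0,0],"spin": 0}
    - {"dp": [0.0005,0,0],"spin": 0}
    - {"dp": [0,0,0],"spin": 0}

```text
time: 15.45
tcp_pos: [0.6064, -0.0399, 0.0056]
tcp_rot: [[0.999, 0.033, 0.0], [0.033, -0.999, 0.0], [0.0, -0.0, -1.0]]
force: [0.3, 0.4, -0.2]
finger_gap: 0.0009
finger_force: 0.0
```

>>> drive_tool:
  targets:
    - {"dp": [0.0005,0,0],"spin": 0}
    - {"dp": [0,0,0],"spin": 0}

```text
time: 15.62
tcp_pos: [0.6069, -0.0399, 0.0056]
tcp_rot: [[0.999, 0.033, 0.0], [0.033, -0.999, 0.0], [0.0, 0.0, -1.0]]
force: [0.0, 0.1, 1.0]
finger_gap: 0.0004
finger_force: 0.0
```

>>> drive_tool:
  targets:
    - {"dp": [0.0005,0,0],"spin": 0}
    - {"dp": [0,0,0],"spin": 0}

```text
time: 15.78
tcp_pos: [0.6073, -0.0398, 0.0056]
tcp_rot: [[0.999, 0.033, -0.0], [0.033, -0.999, 0.0], [-0.0, -0.0, -1.0]]
force: [0.0, 0.3, -0.7]
finger_gap: 0.0004
finger_force: 0.0
```

```bash
python3 g.py
```

```text
[-0.48439074  0.22683307  0.01691966] [ 0.60728217 -0.03986448  0.00559068] 16.0833
```

Light contact is starting at the expected place (0.6073), so half a millimetre more.

>>> drive_tool:
  targets:
    - {"dp": [0.0005,0,0],"spin": 0}
    - {"dp": [0,0,0],"spin": 0}

```text
time: 16.25
tcp_pos: [0.6075, -0.0399, 0.0055]
tcp_rot: [[0.999, 0.033, -0.001], [0.033, -0.999, 0.0], [-0.001, -0.0, -1.0]]
force: [-1.1, -0.5, 0.9]
finger_gap: 0.0003
finger_force: 0.5
```

```bash
python3 g.py
```

```text
[-1.04833594  0.10708747  0.65200072] [ 0.60756882 -0.03984532  0.00553444] 16.55
```

Firm but gentle contact, about 1 N. Drawing clear.

>>> drive_tool:
  targets:
    - {"dp": [-0.002,0,0],"spin": 0}
    - {"dp": [-0.004,0,0],"spin": 0}
    - {"dp": [-0.01,0,0],"spin": 0}
    - {"dp": [-0.02,0,0],"spin": 0}
    - {"dp": [-0.03,0,0],"spin": 0}
    - {"dp": [-0.03,0,-0.02],"spin": 0}
    - {"dp": [-0.03,0,-0.03],"spin": 0}
    - {"dp": [-0.03,0,-0.03],"spin": 0}
    - {"dp": [-0.02,0,-0.03],"spin": 0}
    - {"dp": [0,0,0],"spin": 0}
    - {"dp": [0,0,0],"spin": 0}

```text
time: 17.47
tcp_pos: [0.434, -0.0462, 0.1167]
tcp_rot: [[0.999, 0.032, 0.006], [0.032, -0.999, -0.002], [0.006, 0.002, -1.0]]
force: [0.6, -0.0, -0.3]
finger_gap: 0.0008
finger_force: 0.0
```

```bash
sed -i 's/t6.png/t7.png/' f.py; python3 f.py
```

```text
beam ((648.5308227539062, -37.984771728515625), (22.505592346191406, 112.59886169433594), 1.5777387619018555)
front rim min x -0.030513059976453143 n 152 fit centre mm (R=32) [1.0018 0.0731] res 0.1614280471180854
```

View pics/t7.png

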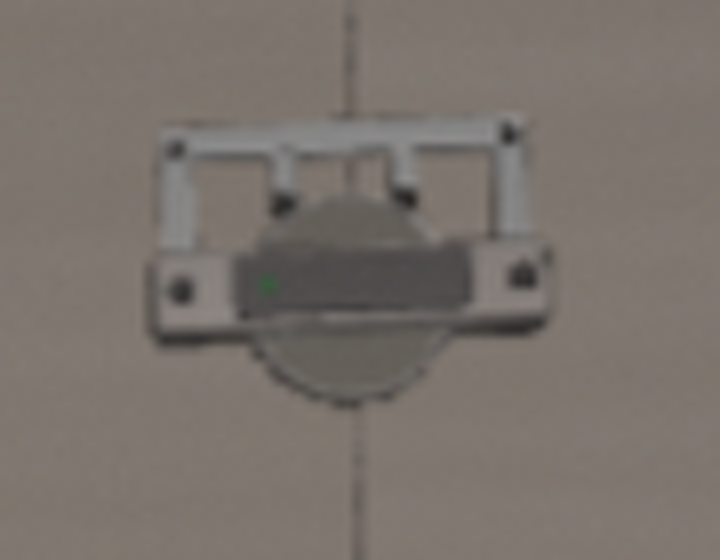

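The dish at (349,300) lies against both stops at (283,202) and (404,197). It is centred to about 0.1 mm, and the gripper is clear.

```bash
python3 -c "
from rig import sign_off
print(sign_off())"
```

```text
the job is handed in; nothing more can be done
None
```

The job is handed in at about 18 s of the 54 s allowed: the pale dish was pushed flat under the white bridge and, by camera and wrist force, rests against both rubber stops; the arm is clear, and I moved nothing else.

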